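# Retighten the filter holder knobs crosswise

## Task

The filter holder's star knobs were backed off for the steriliser: three by a quarter turn, one by half a turn, counted from where the yellow lobe points outward at the yellow line on the rim. Retighten it evenly: first give the slackest knob one quarter turn clockwise to bring it level with the rest, then give each knob its last quarter turn, crosswise (one knob, the one straight across, then the other opposite pair), so that every yellow lobe ends at its line and none is forced past it. Leave the vent tap as it is set, do not disturb the bottles or the tip box, and let go at the end.

Things in the scene. Friction and masses are not known exactly. Their poses are not given: they have to be found in the camera images.
- holder: Stainless membrane filter holder, fixed to the bench, on three legs on a 3 mm pale mat: two round plates 216 mm across, top face 112 mm above this origin (centre of its underside; z up). Four star knobs stand on the top plate 80 mm from the middle: A on the holder's +x axis, B on +y, C on -x, D on -y, so A is opposite C and B opposite D. Any yaw. Outside each knob a yellow line is painted over the rim.
- inlet (a point): Inlet elbow in the middle of the top plate, 41 mm above the plate, where it bends; its hose barb reaches 58 mm out along the holder's -x-y diagonal, its highest part 48 mm above the plate. Fixed, to be kept clear of.
- knob_a_grip (a point): Star knob A: on its vertical axis at gripping height, 26 mm above the top plate. Four round lobes (radius 7 mm, centred 12.5 mm from the axis, 11 to 38 mm above the plate) on this frame's +x (yellow lobe), +y, -x and -y axes; z up; the frame turns with the knob. 39 mm over opposite lobes; 32 mm between flat jaws at 45 degrees to the lobes, each bearing on two. 45 mm round the axis is free.
- knob_a (a joint): Turn of knob A in rad, growing clockwise seen from above (tightening). 0: the yellow lobe points straight outward from the holder's middle, at the yellow line; -1.571: a quarter turn slack; -3.142: half a turn slack. At the start one knob is half a turn slack and three a quarter, each within 0.2. Steady friction 0.12 N m; no springing back, no change of height.
- knob_b_grip (a point): Star knob B: on its vertical axis at gripping height, 26 mm above the top plate. Four round lobes (radius 7 mm, centred 12.5 mm from the axis, 11 to 38 mm above the plate) on this frame's +x (yellow lobe), +y, -x and -y axes; z up; the frame turns with the knob. 39 mm over opposite lobes; 32 mm between flat jaws at 45 degrees to the lobes, each bearing on two. 45 mm round the axis is free.
- knob_b (a joint): Turn of knob B in rad, growing clockwise seen from above (tightening). 0: the yellow lobe points straight outward from the holder's middle, at the yellow line; -1.571: a quarter turn slack; -3.142: half a turn slack. At the start one knob is half a turn slack and three a quarter, each within 0.2. Steady friction 0.12 N m; no springing back, no change of height.
- knob_c_grip (a point): Star knob C: on its vertical axis at gripping height, 26 mm above the top plate. Four round lobes (radius 7 mm, centred 12.5 mm from the axis, 11 to 38 mm above the plate) on this frame's +x (yellow lobe), +y, -x and -y axes; z up; the frame turns with the knob. 39 mm over opposite lobes; 32 mm between flat jaws at 45 degrees to the lobes, each bearing on two. 45 mm round the axis is free.
- knob_c (a joint): Turn of knob C in rad, growing clockwise seen from above (tightening). 0: the yellow lobe points straight outward from the holder's middle, at the yellow line; -1.571: a quarter turn slack; -3.142: half a turn slack. At the start one knob is half a turn slack and three a quarter, each within 0.2. Steady friction 0.12 N m; no springing back, no change of height.
- knob_d_grip (a point): Star knob D: on its vertical axis at gripping height, 26 mm above the top plate. Four round lobes (radius 7 mm, centred 12.5 mm from the axis, 11 to 38 mm above the plate) on this frame's +x (yellow lobe), +y, -x and -y axes; z up; the frame turns with the knob. 39 mm over opposite lobes; 32 mm between flat jaws at 45 degrees to the lobes, each bearing on two. 45 mm round the axis is free.
- knob_d (a joint): Turn of knob D in rad, growing clockwise seen from above (tightening). 0: the yellow lobe points straight outward from the holder's middle, at the yellow line; -1.571: a quarter turn slack; -3.142: half a turn slack. At the start one knob is half a turn slack and three a quarter, each within 0.2. Steady friction 0.12 N m; no springing back, no change of height.
- vent_tip (a point): End of the blue vent tap handle, a bar 30 x 7 x 8 mm lying flat on top of the tap, its top 159 mm above the holder's origin; 14 mm from the tap's vertical axis. It turns easily. To be left as it is.
- bottle_tall_mid (a point): Tall clear half-litre bottle with blue cap, 86 mm across, about 180 mm high. Loose; this point is at its middle, half-way up; z up. Bystander: it may stand at any of the four corners round the holder.
- bottle_white_mid (a point): White bottle with green cap, 62 mm across, about 130 mm high. Loose; this point is at its middle, half-way up; z up. Bystander: it may stand at any of the four corners round the holder.
- bottle_amber_mid (a point): Amber bottle with black cap, 72 mm across, about 150 mm high. Loose; this point is at its middle, half-way up; z up. Bystander: it may stand at any of the four corners round the holder.
- tipbox_mid (a point): Pipette tip box, white with blue lid, 84 x 120 x 70 mm (x, y, z). Loose; this point is at its middle, half-way up; z up. Bystander: it may stand at any of the four corners round the holder.

How it is judged (in metres and radians):
On the way, in this order (a step that is already met when the one before it is completed fails the run):
1. the slackest knob has had a quarter turn and is level with the rest (value of joint knob_a between -1.921 and -1.221 rad and value of joint knob_b between -1.921 and -1.221 rad and value of joint knob_c between -1.921 and -1.221 rad and value of joint knob_d between -1.921 and -1.221 rad), for 0.2 s.
2. one opposite pair is on its lines, the other pair still a quarter turn short (((value of joint knob_a between -0.35 and 0.35 rad and value of joint knob_c between -0.35 and 0.35 rad and value of joint knob_b between -1.921 and -1.221 rad and value of joint knob_d between -1.921 and -1.221 rad) or (value of joint knob_b between -0.35 and 0.35 rad and value of joint knob_d between -0.35 and 0.35 rad and value of joint knob_a between -1.921 and -1.221 rad and value of joint knob_c between -1.921 and -1.221 rad))), for 0.2 s.
At the end, for the whole second after the job is handed in: Every knob stands at rest with its yellow lobe outward at its line, within 20 degrees; the vent tap is as it was set (its handle's end within 6 mm); bottles and tip box are upright and within 20 mm of where they stood (value of joint knob_a between -0.35 and 0.35 rad and value of joint knob_b between -0.35 and 0.35 rad and value of joint knob_c between -0.35 and 0.35 rad and value of joint knob_d between -0.35 and 0.35 rad and velocity of joint knob_a between -0.05 and 0.05 rad/s and velocity of joint knob_b between -0.05 and 0.05 rad/s and velocity of joint knob_c between -0.05 and 0.05 rad/s and velocity of joint knob_d between -0.05 and 0.05 rad/s and distance of each of bottle_tall_mid, bottle_white_mid, bottle_amber_mid, tipbox_mid from where it was at the start of the episode below 0.02 m and angle between each of bottle_tall_mid, bottle_white_mid, bottle_amber_mid, tipbox_mid's own z axis and vertical below 0.15 rad and distance of vent_tip from where it was at the start of the episode below 0.006 m); the robot touches nothing.
It fails at once if a bottle or the tip box is pushed more than 30 mm or tipped (distance of any of bottle_tall_mid, bottle_white_mid, bottle_amber_mid, tipbox_mid from where it was at the start of the episode above 0.03 m or angle between any of bottle_tall_mid, bottle_white_mid, bottle_amber_mid, tipbox_mid's own z axis and vertical above 0.3 rad).
It fails at once if the vent tap is turned (distance of vent_tip from where it was at the start of the episode above 0.008 m).
It fails at once if a knob is forced more than 35 degrees past its line (value of joint any of knob_a, knob_b, knob_c, knob_d above 0.61 rad).
It fails at once if a knob is loosened further (value of joint knob_a below -3.75 rad or value of joint any of knob_b, knob_c, knob_d below -2.2 rad).
It also fails if it takes over 72 s, if anything falls off the work surface, if the arm or the gripper's body presses on something with over 40 N, if the wrist force passes 120 N, or if a joint passes its speed limit or range.

## Robot

A 7-joint arm with a two-finger parallel gripper is mounted at the origin on the work surface. World frame = base frame: x ahead of the robot, y to its left, z up, the work surface at z = 0. Lengths are in mm, angles in rad, forces in N, time in s.
With the tool pointing down it reaches from about 400 to 875 mm from the base axis. Payload 4.4 kg.
Tool frame: the origin (TCP) lies midway between the tips of the shut fingers; the grasp point (between the pads) lies 19 mm behind it (ctrl.grip_point_offset is the distance from the TCP to the grasp point, in mm); z points along the fingers, y is the direction in which the jaws open and shut (so a half turn about z gives the same grasp; the last joint's range is limited). The gripper opens to 85 mm and grips with 20 to 120 N. Pads are 22 mm wide; open, the fingers measure 114 mm over their backs; the gripper's body (76 mm by 85 mm) begins 54 mm behind the grasp point. The pads swing forward as they close: fully open they stand 13 mm farther back than shut.
Start: joints at [1.043, 0.628, 0.038, 1.517, -0.027, 0.996, -0.02], TCP at [289.642, -581.915, 231.313] pointing down, gripper open.
Joint ranges: [-3.06, 3.06], [-0.37, 2.12], [-1.25, 1.32], [0.18, 2.47], [-1.1, 4.24], [0.23, 1.98], [-2.94, 2.94]. Speed limits (rad/s): [2.57, 2.57, 3.14, 3.14, 3.14, 3.14, 3.14].

## Interface

Orientations are given as [roll, pitch, yaw] about the fixed x, y, z axes, in that order (R = Rz(yaw) Ry(pitch) Rx(roll)).
In Python, from cell import ctrl, imaging, models gives the robot as it stands. The module is installed in compiled form; this text tells all that it offers.
- The arm moves only by the tool drive_tool, never from a script. Its argument "deltas" is text: rows parted by semicolons, each of 5 numbers parted by spaces: the shift along the tool's x, y, z in m, then the turn about the tool's z in degrees, then the finger opening in m, from 0 to 0.0854. A call has 1 to 12 rows; each row is the pose to reach, as a shift and turn from the pose commanded when the call began, along the tool's axes at that moment; what a row does not reach only later rows make up. A row lasts 1/8 s, in which the tool goes at most 62.5 mm and 10.7 degrees, less where a joint would pass 70% of its speed; a pose out of reach is approached as far as the arm can. A call with a gripper value outside its range is refused whole. The fingers move at their own pace and stop on an object; the grip force is fixed at half the most. Time passes only in rows, so rows that repeat a pose let the fingers close. It gives the time, the measured TCP pose, the force and the opening at its end, in the units of the state.
- ctrl.read_state(): the state, without advancing time (a new reading comes with each control period).
- imaging.get_image(name): name is "scene" or "top" or "wrist"; returns a dict with "color" (400x640x3 uint8, red, green, blue), "range_z" (400x640 float32, mm along the optical axis (not along the pixel's ray), 0 where there is no reading), "vfov" (degrees; the focal length in pixels is half the picture's height over the tangent of half this angle, whatever the lens; pixels are square), "cx", "cy" (the principal point, pixels), "k1" (the pictures are not rectified: a ray, as slopes to the right and down, at radius r is drawn at 1 + k1 r^2 times it, then the intrinsics apply), "extrinsics" (4x4, takes a point from camera to world coordinates). Camera axes: x right, y down, z forward; pixel columns grow to the right and rows downward; lengths in mm; the calibration is good to about 2 mm. A picture is of the moment at which its call begins.
- ctrl.finish_job(): hands the job in, once; it reports no verdict.
Trained networks look in a picture, given as the dict that the camera call returned (one of the last four; its "shot" number tells which), for a name from the list of things; names that differ only in an ending like _2 or _b are one class to them, and where a whole thing is asked for, a point or a joint stands for the part that bears it (a point fixed in the world has none). Each returns a list of dicts, best first, with "score" (0 to 1); they miss things now and then, are a little off and sometimes report something else, mostly with a low value. They report only what shows in the picture. A call takes as long as a camera call.
- models.spot_in(picture, thing): "point" ([column, row] in pixels, amid what is visible of it).
- models.landmark_of(picture, thing): "point" ([column, row] in pixels: a listed point, or the origin of a listed thing).
The state is a dict: "clock": time; "qpos": joint angles; "qd": joint speeds; "tau": joint torques, N m; "eef_pos": TCP position; "tool_rot": TCP orientation; "force": force on the tool from outside, world axes, zero at the start; "torque": the same for the moment, N m; "width": finger opening in mm.
Only numpy, scipy, OpenCV 4.12 (cv2) and the standard library are available. Lean on these libraries where they do the work, as an engineer would, in place of code of your own. Each camera call takes 0.05 s, during which the arm holds its last target.

## Working session

There is one attempt and no reset: what is moved stays moved. The work goes in short steps, Python scripts to look and compute and a tool call to move; the robot and the scene stay as the last step left them, time stands still between calls to the robot, and variables do not carry over. Pictures are saved under pics/ and viewed, and the job is handed in when it is done.

Besides the shell and the picture viewer there is one more tool, called as a command line: name --argument value ..., lists and objects as JSON in quotes. drive_tool: Moves the arm, as the interface text tells. Its arguments: {"type":"object","properties":{"deltas":{"type":"string"}},"required":["deltas"]}

```bash
mkdir -p pics; python3 - <<'E'
from cell import ctrl, imaging, models
import cv2, numpy as np
s=ctrl.read_state(); print({k:np.round(v,3) for k,v in s.items()}, ctrl.grip_point_offset)
for n in ["top","scene"]:
    im=imaging.get_image(n); cv2.imwrite(f"pics/{n}0.png",im["color"][:,:,::-1])
    print(n,im["vfov"],im["cx"],im["cy"],im["k1"],np.round(im["extrinsics"],3).tolist())
    for t in ["holder","inlet","knob_a_grip","vent_tip","bottle_tall_mid","bottle_white_mid","bottle_amber_mid","tipbox_mid"]:
        print(t,[(np.round(d["point"],1).tolist(),round(d["score"],2)) for d in models.landmark_of(im,t)])
E
```

```text
{'clock': np.float64(0.0), 'qpos': array([ 1.043,  0.629,  0.038,  1.518, -0.027,  0.996, -0.02 ]), 'qd': array([ 0.   , -0.001, -0.   ,  0.   , -0.001, -0.002,  0.002]), 'tau': array([-1.0000e-03, -5.6339e+01,  1.2260e+00, -1.9344e+01,  1.1000e-02,
        1.0000e-02,  0.0000e+00]), 'eef_pos': array([ 289.307, -581.362,  230.391]), 'tool_rot': array([-3.14 ,  0.   ,  0.462]), 'force': array([-0.346,  0.274, -0.3  ]), 'torque': array([ 0.002, -0.002, -0.042]), 'width': np.float64(85.041)} 18.700000000000003
top 46.09209589196716 314.3461092616374 193.37635230853277 0.03353823077173529 [[-0.01, -0.987, 0.163, 388.991], [-1.0, 0.014, 0.024, 24.071], [-0.026, -0.163, -0.986, 1190.247], [0.0, 0.0, 0.0, 1.0]]
holder [([347.9, 206.0], 0.68)]
inlet [([353.8, 200.9], 0.79)]
knob_a_grip [([378.6, 227.7], 0.52), ([349.6, 206.3], 0.52)]
vent_tip [([351.1, 205.1], 0.74), ([322.9, 220.2], 0.72), ([379.2, 203.2], 0.43)]
bottle_tall_mid [([275.8, 136.0], 0.81)]
bottle_white_mid [([430.2, 261.1], 0.59)]
bottle_amber_mid [([251.4, 221.1], 0.72), ([352.4, 198.0], 0.67)]
tipbox_mid [([434.3, 175.3], 0.91)]
scene 43.226187073661535 325.4426070039891 202.98322909609755 -0.11683179947641828 [[0.601, 0.687, -0.409, 985.309], [0.799, -0.525, 0.294, -248.208], [-0.013, -0.503, -0.864, 1004.582], [0.0, 0.0, 0.0, 1.0]]
holder [([290.0, 245.9], 0.96)]
inlet [([282.6, 215.0], 0.86)]
knob_a_grip [([246.1, 203.2], 0.81), ([286.6, 215.1], 0.21)]
vent_tip [([253.1, 222.7], 0.63), ([325.0, 222.0], 0.27)]
bottle_tall_mid [([407.7, 236.2], 0.92)]
bottle_white_mid [([176.5, 229.7], 0.7)]
bottle_amber_mid []
tipbox_mid [([221.1, 321.1], 0.7)]
```

```bash
python3 - <<'E'
import cv2
a=cv2.imread("pics/top0.png")[100:300,220:480]; cv2.imwrite("pics/top0c.png",cv2.resize(a,(780,600),interpolation=cv2.INTER_CUBIC))
a=cv2.imread("pics/scene0.png")[130:350,150:440]; cv2.imwrite("pics/scene0c.png",cv2.resize(a,(790,599),interpolation=cv2.INTER_CUBIC))
E
```

```text
(no output)
```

View pics/top0c.png

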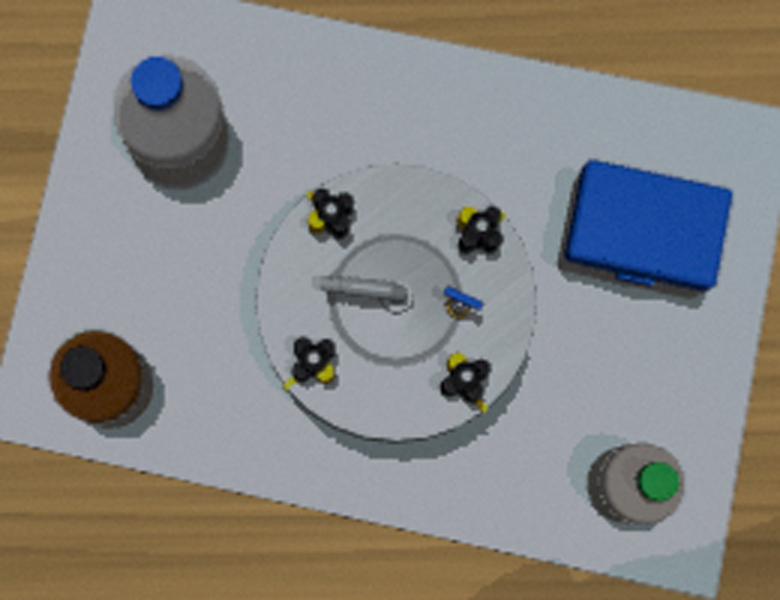

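View pics/scene0c.png

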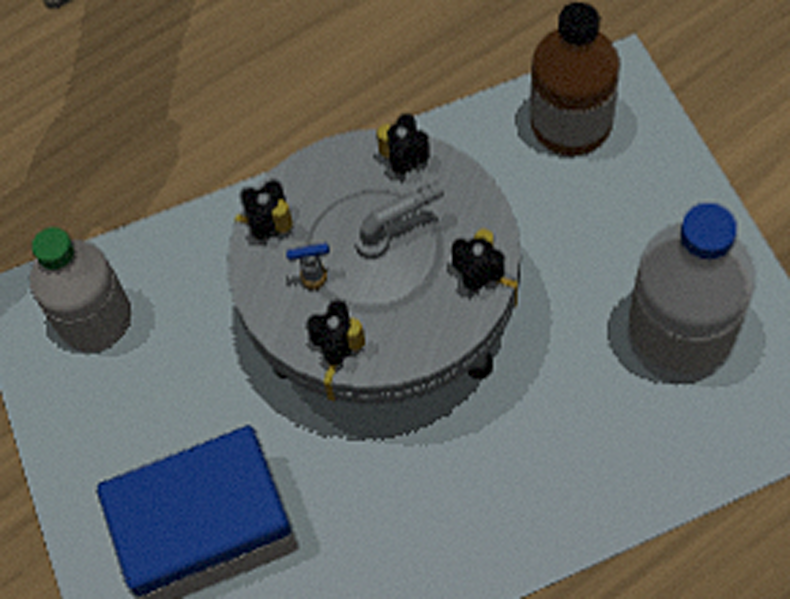

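The top view shows A (image 466,378 of the crop) with its yellow lobe pointing inward, so it is half a turn slack. B is upper right, C upper left and D lower left, each a quarter turn slack. The barb points left between C and D, which confirms the naming. Next I'll find the holder pose.

```bash
cat > h.py <<'E'
from cell import ctrl, imaging, models
import cv2, numpy as np
from scipy.spatial.transform import Rotation as R
def K(im):
    f=200/np.tan(np.radians(im["vfov"]/2)); return f,im["cx"],im["cy"],im["k1"]
def und(im,u,v):
    f,cx,cy,k=K(im); x=(np.asarray(u,float)-cx)/f; y=(np.asarray(v,float)-cy)/f
    rd=np.hypot(x,y); r=rd.copy()
    for _ in range(20): r=rd/(1+k*r*r)
    s=np.where(rd>0,r/np.maximum(rd,1e-12),1); return x*s,y*s
def cloud(im):
    v,u=np.mgrid[0:400,0:640]; x,y=und(im,u,v); z=im["range_z"]
    E=im["extrinsics"]; P=np.stack([x*z,y*z,z],-1)@E[:3,:3].T+E[:3,3]; P[z<=0]=np.nan; return P
def onz(im,u,v,h):
    x,y=und(im,u,v); E=im["extrinsics"]; d=np.stack([x,y,np.ones_like(x)],-1)@E[:3,:3].T
    t=(h-E[2,3])/d[...,2]; return E[:3,3]+d*t[...,None]
def proj(im,P):
    E=im["extrinsics"]; c=(np.atleast_2d(P)-E[:3,3])@E[:3,:3]; x=c[:,0]/c[:,2]; y=c[:,1]/c[:,2]
    f,cx,cy,k=K(im); s=1+k*(x*x+y*y); return np.stack([cx+f*x*s,cy+f*y*s],-1)
def warp(im,c,h,half,px=600):
    # rectify onto horizontal plane z=h: image up = +x world, right = -y
    n=np.linspace(-half,half,px); Y,X=np.meshgrid(c[1]-n,c[0]-n)
    p=proj(im,np.stack([X.ravel(),Y.ravel(),np.full(X.size,h)],-1)).astype(np.float32)
    return cv2.remap(im["color"],p[:,0].reshape(px,px),p[:,1].reshape(px,px),cv2.INTER_CUBIC)
E
python3 - <<'E'
from h import *
from scipy.optimize import least_squares
for n in ["top","scene"]:
    im=imaging.get_image(n); P=cloud(im)
    c=onz(im,349 if n=="top" else 287.,205. if n=="top" else 218.,115.); print(n,c)
    d=np.linalg.norm(P[...,:2]-c[:2],axis=-1)
    m=(d<125)&(P[...,2]>107)&(P[...,2]<123); z=np.median(P[m][:,2]); print("plate z",z,m.sum())
    mm=(m*255).astype(np.uint8); cs,_=cv2.findContours(mm,cv2.RETR_EXTERNAL,cv2.CHAIN_APPROX_NONE)
    q=max(cs,key=cv2.contourArea)[:,0]; q=cv2.convexHull(q)[:,0]
    W=onz(im,q[:,0],q[:,1],115.)[:,:2]
    r=least_squares(lambda p:np.hypot(*(W-p[:2]).T)-p[2],[*c[:2],108],loss="soft_l1"); print("rim",r.x)
    w=warp(im,r.x,141,130); cv2.imwrite(f"pics/{n}_w.png",w[:,:,::-1])
    for t in ["knob_a_grip","inlet","vent_tip"]:
        for q in models.landmark_of(im,t): print(t,np.round(onz(im,*np.array(q["point"]),{"k":141,"i":156,"v":159}[t[0]]),1),round(q["score"],2))
    for q in models.spot_in(im,"knob_a"): print("spot",np.round(onz(im,*np.array(q["point"]),145),1),round(q["score"],2))
    for t in ["bottle_tall_mid","bottle_white_mid","bottle_amber_mid","tipbox_mid"]:
        for q in models.landmark_of(im,t)[:1]:print(t,np.round(onz(im,*np.array(q["point"]),75),0))
E
```

```text
top [538.66884695 -28.91645371 115.        ]
plate z 115.18947807778545 5443
rim [550.79821924 -34.73190854 107.26814922]
knob_a_grip [481.6 -88.  141. ] 0.47
inlet [544.5 -33.8 156. ] 0.64
vent_tip [537.2 -91.  159. ] 0.58
vent_tip [492.4 -85.1 159. ] 0.18
spot [590.1 -92.1 145. ] 0.72
spot [486.7 -81.3 145. ] 0.71
spot [612.   14.1 145. ] 0.71
spot [507.3  27.4 145. ] 0.71
bottle_tall_mid [712. 147.  75.]
bottle_white_mid [ 413. -217.   75.]
bottle_amber_mid [511. 199.  75.]
tipbox_mid [ 615. -238.   75.]
scene [545.38869935 -28.2041673  115.        ]
plate z 115.34301387192272 6156
rim [553.79446983 -34.12860237 108.20291808]
knob_a_grip [488.9 -79.4 141. ] 0.57
inlet [558.7 -44.5 156. ] 0.67
vent_tip [541.4 -96.1 159. ] 0.51
spot [617.3  13.5 145. ] 0.83
spot [506.   31.1 145. ] 0.79
spot [ 598.8 -100.4  145. ] 0.56
bottle_tall_mid [705. 151.  75.]
bottle_white_mid [ 417. -229.   75.]
bottle_amber_mid [495. 199.  75.]
tipbox_mid [ 636. -243.   75.]
```

View pics/top_w.png

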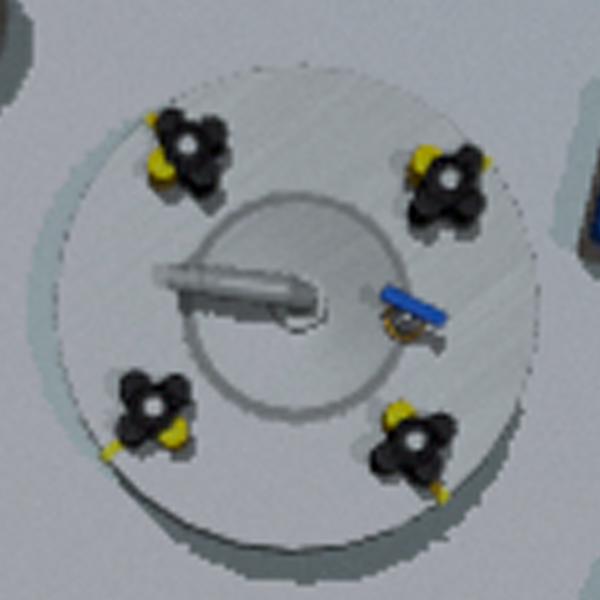

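View pics/scene_w.png

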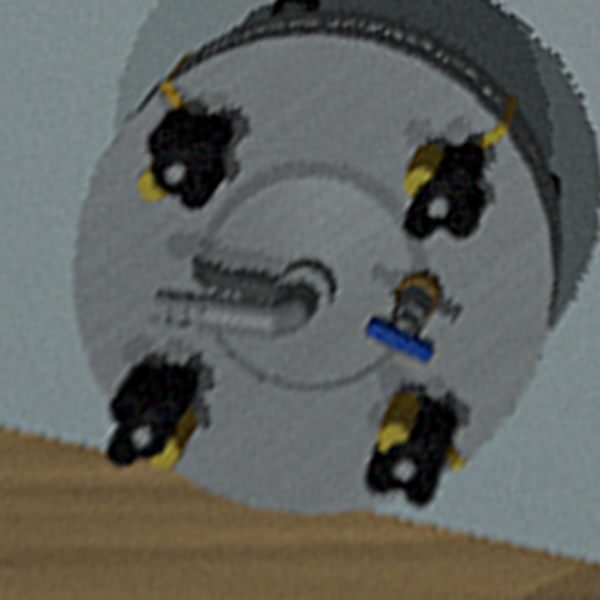

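```bash
cat >> h.py <<'E'
def yellow(im,c,h,half=30,px=480):
    w=warp(im,c,h,half,px); hsv=cv2.cvtColor(w,cv2.COLOR_RGB2HSV); return w,cv2.inRange(hsv,(22,120,90),(35,255,255))
E
python3 - <<'E'
from h import *
im=imaging.get_image("top"); c0=np.array([550.8,-34.7])
w=warp(im,c0,153,130); cv2.imwrite("pics/top_w153.png",w[:,:,::-1])
s=260/599
pts={}
for k,(u,v) in dict(C=(186,146),B=(450,180),D=(153,407),A=(414,441)).items():
    # shift of approx spot to new plane
    P=onz(im,*proj(im,[c0[0]+(299.5-v)*s,c0[1]+(299.5-u)*s,141])[0],153.)
    uu=299.5-(P[1]-c0[1])/s; vv=299.5-(P[0]-c0[0])/s
    g=w[int(vv)-14:int(vv)+15,int(uu)-14:int(uu)+15].min(-1).astype(float); g=np.clip(g-110,0,None); g[np.hypot(*(np.mgrid[-14:15,-14:15]))>13]=0
    y,x=np.mgrid[0:29,0:29]; uu=int(uu)-14+(g*x).sum()/g.sum(); vv=int(vv)-14+(g*y).sum()/g.sum()
    p=np.array([c0[0]+(299.5-vv)*s,c0[1]+(299.5-uu)*s]); pts[k]=p
    w2,m=yellow(im,p,153); yy,xx=np.nonzero(m); a=30/239.5
    X=(239.5-yy)*a;Y=(239.5-xx)*a; r=np.hypot(X,Y); mm=(r<19.5)&(r>6); print(k,np.round(p,1),mm.sum(),np.degrees(np.arctan2(Y[mm].mean(),X[mm].mean())).round(1))
ctr=np.mean(list(pts.values()),0); yaw=[np.degrees(np.arctan2(*(pts[k]-ctr)[::-1]))-a for k,a in dict(A=0,B=90,C=180,D=270).items()]
print(ctr,yaw,[np.linalg.norm(pts[k]-ctr) for k in pts])
E
```

```text
C [615.4  14.2] 7179 119.1
B [600.7 -98.2] 7002 42.9
D [503.   28.8] 6477 -141.1
A [488.4 -83.5] 5846 31.0
[551.885624   -34.70611525] [np.float64(-142.44023535071176), np.float64(-142.46909908304787), np.float64(-142.4348996885113), np.float64(-142.41376503156326)] [np.float64(80.16470521885238), np.float64(80.10050141149651), np.float64(80.09303446696933), np.float64(80.08735035262453)]
```

drive_tool --deltas "0 0 -0.03 0 0.05; 0 0 -0.06 0 0.05;0 0 -0.08 0 0.05"

```text
clock: 2.22
eef_pos: [289.8, -582.3, 312.9]
tool_rot: [3.14, -0.0, 0.462]
force: [-0.4, 0.0, -0.5]
width: 50.1
```

drive_tool --deltas "0.04 -0.036 0 -10 0.05; 0.08 -0.072 0 -20 0.05; 0.12 -0.107 0 -30 0.05; 0.16 -0.143 0 -40 0.05; 0.2 -0.179 0 -50 0.05; 0.24 -0.215 0 -60 0.05; 0.28 -0.251 0 -70 0.05; 0.32 -0.286 0 -80 0.05; 0.36 -0.322 0 -90 0.05; 0.4 -0.358 0 -100 0.05; 0.4 -0.358 0 -110 0.05; 0.4 -0.358 0 -110 0.05"

```text
clock: 3.72
eef_pos: [488.3, -83.0, 311.3]
tool_rot: [-3.142, 0.0, 2.381]
force: [-0.1, 0.3, -0.4]
width: 50.2
```

```bash
python3 - <<'E'
from h import *
im=imaging.get_image("wrist"); cv2.imwrite("pics/w1.png",im["color"][:,:,::-1]); s=ctrl.read_state(); print(s["qpos"].round(3),s["eef_pos"],s["tool_rot"])
print(im["vfov"],im["extrinsics"].round(3).tolist())
for d in models.landmark_of(im,"knob_a_grip"): print(np.round(d["point"],1),round(d["score"],2),onz(im,*np.array(d["point"]),141.).round(1))
E
```

```text
[ 0.515  0.353 -0.549  1.817  0.212  1.03   0.691] [488.05178594 -83.74867413 311.25761063] [-3.14117942e+00  1.09214449e-05  2.37762813e+00]
58.35926777336595 [[0.689, 0.685, 0.235, 428.255], [0.725, -0.653, -0.222, -24.712], [0.001, 0.323, -0.946, 453.779], [0.0, 0.0, 0.0, 1.0]]
[409.3 198. ] 0.67 [560.  -33.3 141. ]
[349.3 229.5] 0.57 [545.  -94.5 141. ]
[317.2 177.6] 0.56 [487.4 -81.6 141. ]
```

View pics/w1.png

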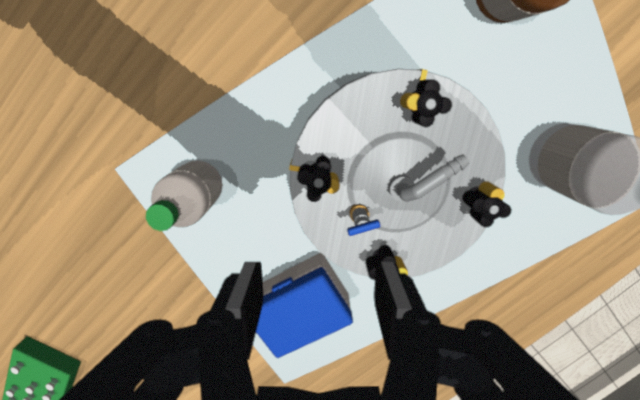

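The wrist view shows the whole holder: A at (316,177) between the fingers, D at (430,102), C at (492,208) and B at (383,260). I'll measure the hubs and lobes from this view.

```bash
cat >> h.py <<'E'
EST=dict(A=(488.4,-83.5),B=(600.7,-98.2),C=(615.4,14.2),D=(503.,28.8)); OUT=dict(A=-142.44,B=-52.44,C=37.56,D=127.56)
def measure(im,keys="ABCD",hz=153,tag=None):
    tiles=[]
    for k in keys:
        p=np.array(EST[k]); 
        for it in range(4):
            w,m=yellow(im,p,hz,30); a=30/239.5
            yy,xx=np.mgrid[0:480,0:480]; X=(239.5-yy)*a; Y=(239.5-xx)*a; r=np.hypot(X,Y)
            g=np.clip(w.min(-1).astype(float)-90,0,None)*(r<(6 if it==0 else 4.5))
            if g.sum()==0: break
            p=p+[(g*X).sum()/g.sum(),(g*Y).sum()/g.sum()]
        w,m=yellow(im,p,hz,30); mm=(m>0)&(r<20)&(r>5)
        ang=np.degrees(np.arctan2(Y[mm].mean(),X[mm].mean())) if mm.sum() else np.nan
        print(k,p.round(1),"n",mm.sum(),"ang",ang.round(1),"slack",((ang-OUT[k]+90)%360-90).round(1)); tiles.append(cv2.resize(w,(390,290)if 0 else(290,290)))
    if tag: cv2.imwrite(f"pics/{tag}.png",np.vstack([np.hstack(tiles[:2]),np.hstack(tiles[2:])])[:,:,::-1] if len(tiles)==4 else np.hstack(tiles)[:,:,::-1])
E
python3 - <<'E'
from h import *
im=imaging.get_image("wrist"); measure(im,tag="m1")
im=imaging.get_image("top"); measure(im,"BCD")
E
```

```text
A [488.4 -83.5] n 2800 ang 48.3 slack 190.7
B [600.7 -98.2] n 5419 ang 71.0 slack 123.4
C [617.1  16.8] n 5601 ang 134.4 slack 96.8
D [503.6  31.3] n 6794 ang -140.8 slack 91.6
B [600.7 -98.2] n 5547 ang 53.7 slack 106.1
C [615.5  14.1] n 7574 ang 117.8 slack 80.2
D [503.1  28.8] n 6820 ang -141.1 slack 91.4
```

View pics/m1.png

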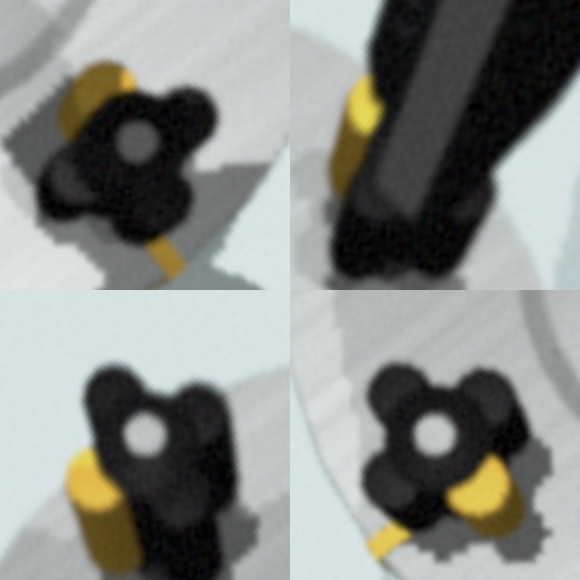

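drive_tool --deltas "0 0 0.04 -10 0.05; 0 0 0.08 -20 0.05; 0 0 0.12 -29.6 0.05; 0 0 0.12 -29.6 0.05"

```text
clock: 4.42
eef_pos: [486.0, -83.9, 189.2]
tool_rot: [-3.141, -0.006, 2.894]
force: [0.1, -0.2, -0.2]
width: 50.0
```

```bash
python3 - <<'E'
from h import *
im=imaging.get_image("wrist"); s=ctrl.read_state(); print(s["qpos"].round(3),s["eef_pos"].round(2),s["tool_rot"].round(4),s["width"])
T=R.from_euler("xyz",s["tool_rot"]).as_matrix(); t=s["eef_pos"]
c=im["color"].copy(); 
h=s["width"]/2
for dz in (0,-5):
  for sx in(-11,11):
    for sy in(-h,h):
      q=proj(im,t+T@[sx,sy,dz])[0]; cv2.circle(c,(int(q[0]),int(q[1])),2,(255,0,0) if dz==0 else (0,255,0),-1); print(dz,sx,sy,q.round(1))
cv2.imwrite("pics/w2.png",c[:,:,::-1])
cv2.imwrite("pics/w2c.png",cv2.resize(c[100:330,150:450],(780,598),interpolation=cv2.INTER_CUBIC)[:,:,::-1])
measure(im,"A",tag="m2")
E
```

```text
[ 0.53   0.525 -0.603  1.973  0.419  0.771  1.004] [487.68 -83.66 191.  ] [-3.1416e+00 -2.2000e-03  2.8934e+00] 49.737066547767824
0 -11 -24.868533273883912 [263.1 301.2]
0 -11 24.868533273883912 [370.9 301.4]
0 11 -24.868533273883912 [260.5 258.6]
0 11 24.868533273883912 [373.5 258.7]
-5 -11 -24.868533273883912 [261.5 307.6]
-5 -11 24.868533273883912 [372.4 307.7]
-5 11 -24.868533273883912 [258.7 264.1]
-5 11 24.868533273883912 [375.2 264.2]
A [488.8 -82. ] n 3954 ang 32.8 slack 175.2
```

View pics/w2c.png

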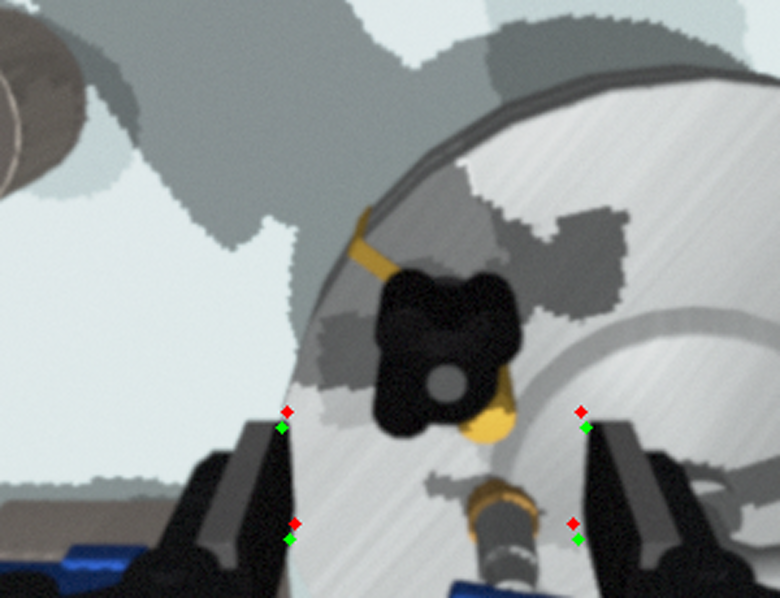

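View pics/m2.png

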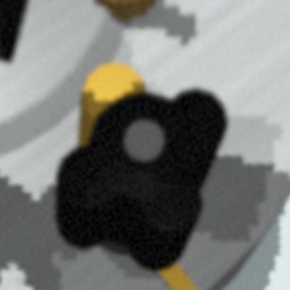

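Hub A shows at about (488.8, -82.0). The finger overlay shows a wrist-camera bias of about 0.7 mm, so I take A at (488.6, -82.7). Now I'll descend and grip.

drive_tool --deltas "-0.0005 0.001 0.02 -1 0.05; -0.0005 0.001 0.04 -1 0.05; -0.0005 0.001 0.055 -1 0.05; -0.0005 0.001 0.068 -1 0.05; -0.0005 0.001 0.068 -1 0.05; -0.0005 0.001 0.068 -1 0.05"

```text
clock: 5.22
eef_pos: [489.4, -82.3, 123.8]
tool_rot: [3.141, 0.001, 2.915]
force: [-0.0, -0.5, -0.0]
width: 49.6
```

```bash
python3 - <<'E'
from h import *
im=imaging.get_image("wrist"); s=ctrl.read_state(); print(s["eef_pos"].round(2),s["tool_rot"].round(4),s["force"].round(2))
cv2.imwrite("pics/w3.png",cv2.resize(im["color"][200:400,170:430],(780,600))[:,:,::-1])
E
```

```text
[489.44 -82.29 123.85] [3.1414e+00 1.0000e-03 2.9155e+00] [0.84 0.08 0.02]
```

View pics/w3.png

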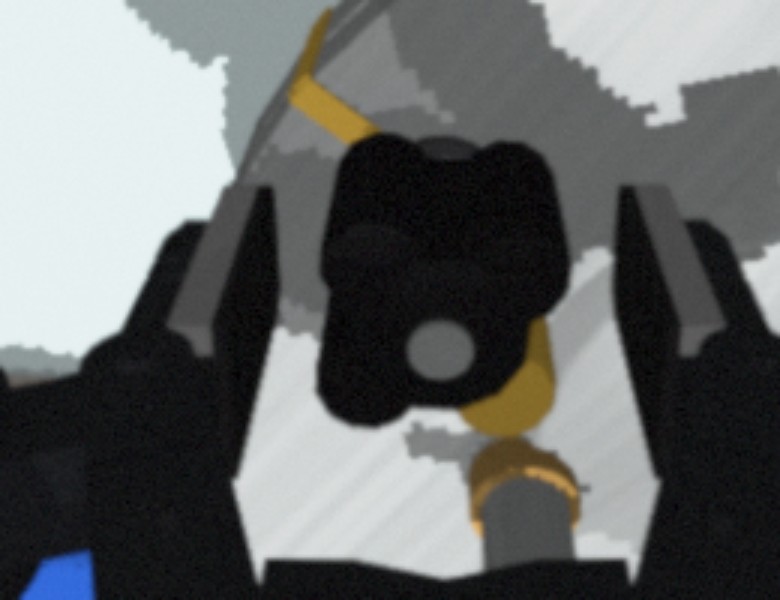

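drive_tool --deltas "0 0 0 0 0.02; 0 0 0 0 0.02; 0 0 0 0 0.02; 0 0 0 0 0.02"

```text
clock: 5.78
eef_pos: [489.3, -82.9, 124.2]
tool_rot: [-3.141, 0.001, 2.915]
force: [-1.3, -1.8, 5.4]
width: 30.8
```

```bash
python3 - <<'E'
from h import *
im=imaging.get_image("wrist"); s=ctrl.read_state(); print(s["eef_pos"].round(2),s["tool_rot"].round(4),s["force"].round(2),s["torque"].round(3),s["width"])
cv2.imwrite("pics/w4.png",cv2.resize(im["color"][200:400,170:430],(780,600))[:,:,::-1])
E
```

```text
[489.23 -82.93 124.16] [-3.1407e+00  1.1000e-03  2.9147e+00] [-1.18 -1.01  6.57] [-0.237  0.279 -0.16 ] 30.874658418077484
```

View pics/w4.png

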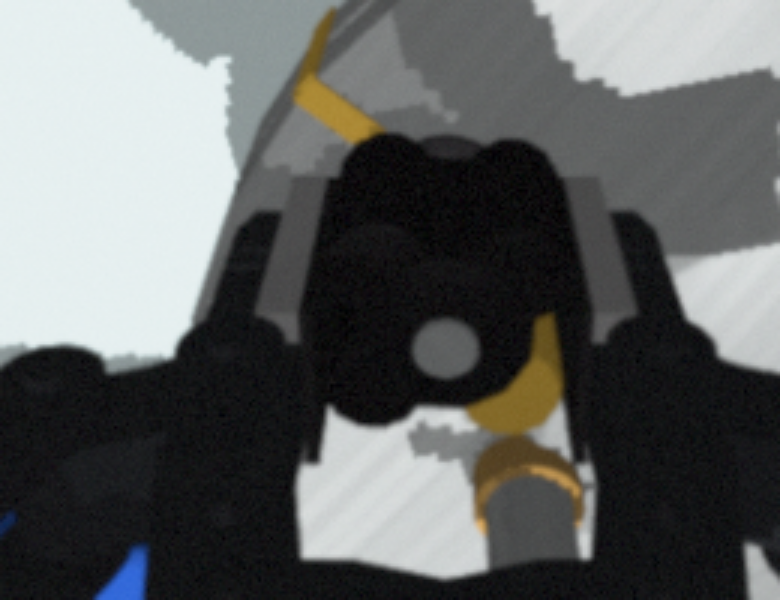

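Firm grip on A (width 30.8 mm, small side forces). Turning from tool yaw 167.0° to 82.5°, about +84.5°.

drive_tool --deltas "0 0 0 5 0.02; 0 0 0 14 0.02; 0 0 0 23 0.02; 0 0 0 32 0.02; 0 0 0 41 0.02; 0 0 0 50 0.02; 0 0 0 59 0.02; 0 0 0 68 0.02; 0 0 0 77 0.02; 0 0 0 84.5 0.02; 0 0 0 84.5 0.02; 0 0 0 84.5 0.02"

```text
clock: 7.32
eef_pos: [487.8, -83.9, 124.1]
tool_rot: [-3.14, 0.002, 1.439]
force: [-4.0, -3.9, 7.5]
width: 30.5
```

```bash
python3 - <<'E'
from h import *
im=imaging.get_image("wrist"); s=ctrl.read_state(); print(s["qpos"].round(2),s["eef_pos"].round(2),np.degrees(s["tool_rot"]).round(2),s["force"].round(2),s["torque"].round(3),s["width"])
cv2.imwrite("pics/w5.png",im["color"][:,:,::-1])
im=imaging.get_image("top");cv2.imwrite("pics/t5.png",cv2.resize(im["color"][100:300,220:480],(780,600),interpolation=cv2.INTER_CUBIC)[:,:,::-1])
E
```

```text
[ 0.18  0.58 -0.11  2.04  0.12  0.53 -0.14] [487.83 -83.86 124.14] [-1.7992e+02  1.1000e-01  8.2450e+01] [-3.76 -3.31  8.56] [-0.664  0.823 -0.143] 30.763451182031677
```

View pics/w5.png

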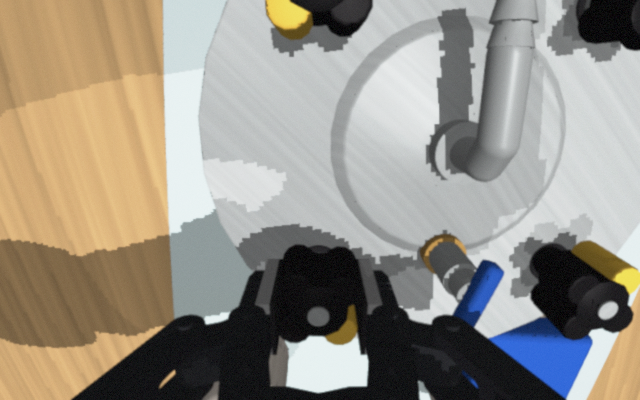

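The knob followed: the yellow lobe sits in the same place between the fingers, and the yaw is 82.45°, so A is now about a quarter turn slack. It has settled, so I'll continue with A's last quarter.

drive_tool --deltas "0 0 0 0 0.02; 0 0 0 0 0.02; 0 0 0 8 0.02; 0 0 0 17 0.02; 0 0 0 26 0.02; 0 0 0 35 0.02; 0 0 0 44 0.02; 0 0 0 53 0.02; 0 0 0 62 0.02; 0 0 0 71 0.02; 0 0 0 80 0.02; 0 0 0 87 0.02"

```text
clock: 8.93
eef_pos: [486.8, -82.5, 124.1]
tool_rot: [-3.141, 0.003, -0.082]
force: [-7.1, -0.7, 10.9]
width: 30.6
```

drive_tool --deltas "0 0 0 3 0.02; 0 0 0 3 0.02; 0 0 0 3 0.02"

```text
clock: 9.3
eef_pos: [486.8, -82.4, 124.1]
tool_rot: [-3.141, 0.003, -0.131]
force: [-6.0, 0.4, 11.9]
width: 30.7
```

```bash
python3 - <<'E'
from h import *
im=imaging.get_image("wrist"); s=ctrl.read_state(); print(s["qpos"].round(2),s["eef_pos"].round(2),np.degrees(s["tool_rot"]).round(2),s["force"].round(2),s["torque"].round(3),s["width"])
cv2.imwrite("pics/w6.png",im["color"][:,:,::-1])
E
```

```text
[-0.12  0.6   0.34  2.05 -0.37  0.55 -1.22] [486.77 -82.45 124.12] [-179.95    0.19   -7.51] [-6.88 -0.99 12.92] [-0.155  1.321 -0.13 ] 30.373133237433887
```

View pics/w6.png

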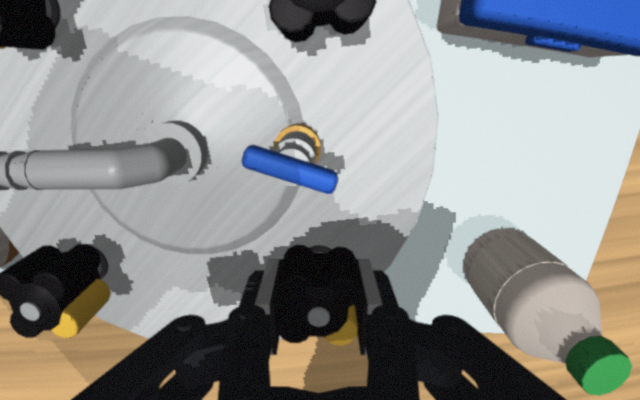

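A is at yaw -7.5°, where its yellow lobe should meet the line. Releasing and lifting clear.

drive_tool --deltas "0 0 0 0 0.05; 0 0 0 0 0.05; 0 0 0 0 0.05; 0 0 0 0 0.05; 0 0 -0.02 0 0.05; 0 0 -0.05 0 0.05; 0 0 -0.085 0 0.05; 0 0 -0.085 0 0.05"

```text
clock: 10.35
eef_pos: [490.7, -82.7, 210.4]
tool_rot: [-3.141, -0.005, -0.13]
force: [-0.6, 0.3, -0.3]
width: 49.9
```

drive_tool --deltas "0.022 -0.023 0 -10 0.05; 0.044 -0.046 0 -20 0.05; 0.067 -0.068 0 -30 0.05; 0.09 -0.09 0 -40 0.05; 0.112 -0.113 0 -50 0.05; 0.112 -0.113 0 -60 0.05; 0.112 -0.113 0 -70 0.05; 0.112 -0.113 0 -80 0.05; 0.112 -0.113 0 -82 0.05; 0.112 -0.113 0.02 -82 0.05; 0.112 -0.113 0.02 -82 0.05; 0.112 -0.113 0.02 -82 0.05"

```text
clock: 11.85
eef_pos: [614.7, 15.3, 188.4]
tool_rot: [-3.141, 0.0, 1.3]
force: [-0.6, 0.6, 0.9]
width: 50.1
```

```bash
cat >> h.py <<'E'
def look(tag,keys):
    im=imaging.get_image("wrist"); s=ctrl.read_state(); print(s["clock"],s["eef_pos"].round(2),np.degrees(s["tool_rot"]).round(2),s["force"].round(2),round(float(s["width"]),1))
    cv2.imwrite(f"pics/{tag}.png",cv2.resize(im["color"][100:330,150:450],(780,598),interpolation=cv2.INTER_CUBIC)[:,:,::-1]); measure(im,keys)
    it=imaging.get_image("top"); cv2.imwrite(f"pics/{tag}t.png",cv2.resize(it["color"][130:270,290:430],(600,600),interpolation=cv2.INTER_CUBIC)[:,:,::-1])
    measure(it)
E
python3 -c "
from h import *
look('w7','C')"
```

```text
11.9 [614.97  15.29 188.7 ] [ 1.7997e+02 -1.0000e-02  7.4520e+01] [-0.29 -0.07  1.54] 50.4
C [614.6  14.6] n 2541 ang 112.5 slack 74.9Traceback (most recent call last):
  File "<string>", line 3, in <module>
    look('w7','C')
    ~~~~^^^^^^^^^^
  File "h.py", line 46, in look
    measure(it)
    ~~~~~~~^^^^
  File "h.py", line 40, in measure
    print(k,p.round(1),"n",mm.sum(),"ang",ang.round(1),"slack",((ang-OUT[k]+90)%360-90).round(1)); tiles.append(cv2.resize(w,(390,290)if 0 else(290,290)))
                                          ^^^^^^^^^
AttributeError: 'float' object has no attribute 'round'
```

View pics/w7.png

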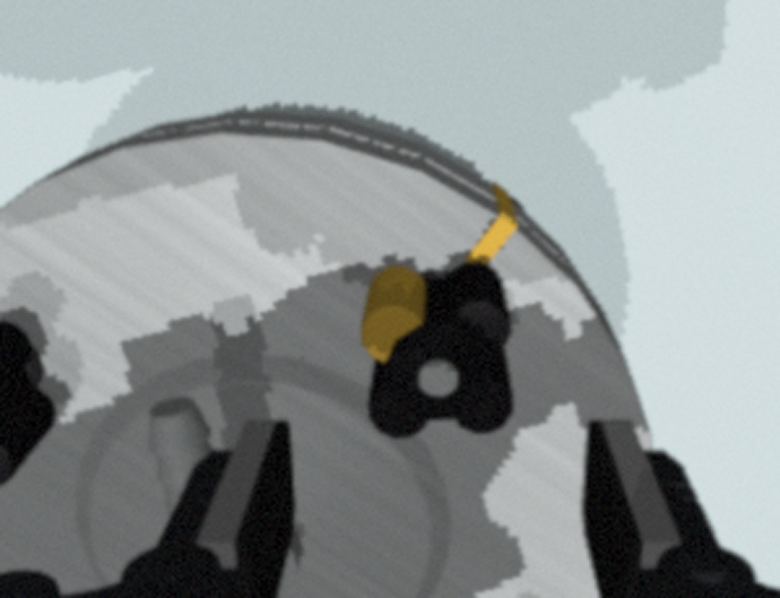

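View pics/w7t.png

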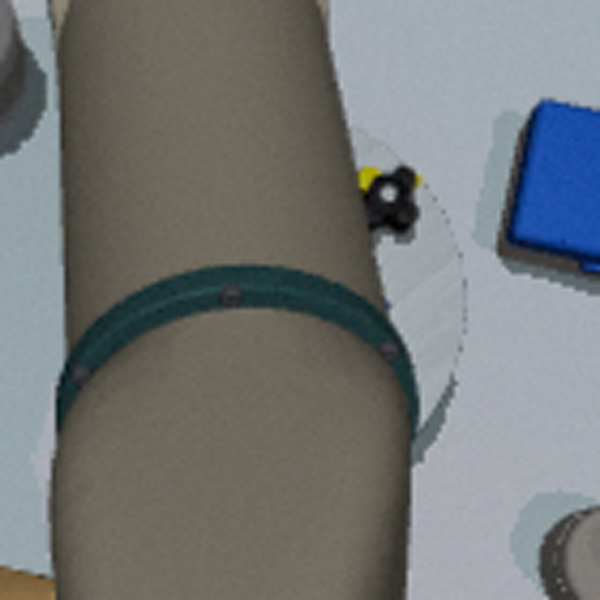

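C sits square between the fingers with its hub centred, and the yellow lobe is about 82° short of the line. Descending and gripping.

drive_tool --deltas "0 0 0.02 0 0.05; 0 0 0.04 0 0.05; 0 0 0.055 0 0.05; 0 0 0.065 0 0.05; 0 0 0.065 0 0.05; 0 0 0.065 0 0.02; 0 0 0.065 0 0.02; 0 0 0.065 0 0.02; 0 0 0.065 0 0.02"

```text
clock: 13.08
eef_pos: [614.8, 15.3, 124.2]
tool_rot: [3.141, -0.0, 1.301]
force: [-2.6, -0.2, 6.9]
width: 30.7
```

```bash
sed -i 's/    measure(it)/    measure(it,tk)/; s/def look(tag,keys)/def look(tag,keys,tk="")/' h.py; sed -i 's/if mm.sum() else np.nan/if mm.sum() else np.float64("nan")/' h.py
python3 -c "
from h import *
look('w8','')"
```

```text
13.125 [614.79  15.32 124.24] [ 1.7997e+02 -2.0000e-02  7.4570e+01] [-2.02 -0.4   5.41] 30.0
```

Gripped at yaw 74.57°. Turning +82° to -7.4°.

drive_tool --deltas "0 0 0 5 0.02; 0 0 0 14 0.02; 0 0 0 23 0.02; 0 0 0 32 0.02; 0 0 0 41 0.02; 0 0 0 50 0.02; 0 0 0 59 0.02; 0 0 0 68 0.02; 0 0 0 77 0.02; 0 0 0 82 0.02; 0 0 0 82 0.02; 0 0 0 82 0.02"

```text
clock: 14.68
eef_pos: [615.0, 15.0, 124.3]
tool_rot: [-3.141, -0.001, -0.13]
force: [-2.0, 0.1, 6.1]
width: 30.7
```

```bash

python3 -c "
from h import *
look('w9','')"
```

```text
14.725 [614.99  15.01 124.24] [-1.7999e+02 -6.0000e-02 -7.4700e+00] [-2.63 -0.33  5.09] 30.8
```

drive_tool --deltas "0 0 0 0 0.05; 0 0 0 0 0.05; 0 0 0 0 0.05; 0 0 0 0 0.05; 0 0 -0.02 0 0.05; 0 0 -0.05 0 0.05; 0 0 -0.085 0 0.05; 0 0 -0.085 0 0.05; 0 0 -0.085 0 0.05"

```text
clock: 15.9
eef_pos: [614.2, 15.4, 207.8]
tool_rot: [-3.141, 0.001, -0.13]
force: [-1.1, -0.2, -0.9]
width: 50.2
```

```bash

python3 -c "
from h import *
look('w10','C')"
```

```text
15.95 [613.87  15.42 207.34] [ 1.80e+02  1.10e-01 -7.44e+00] [ 0.43 -0.34 -0.06] 49.7
C [611.8  16.7] n 4407 ang 27.1 slack -10.4
```

View pics/w10.png

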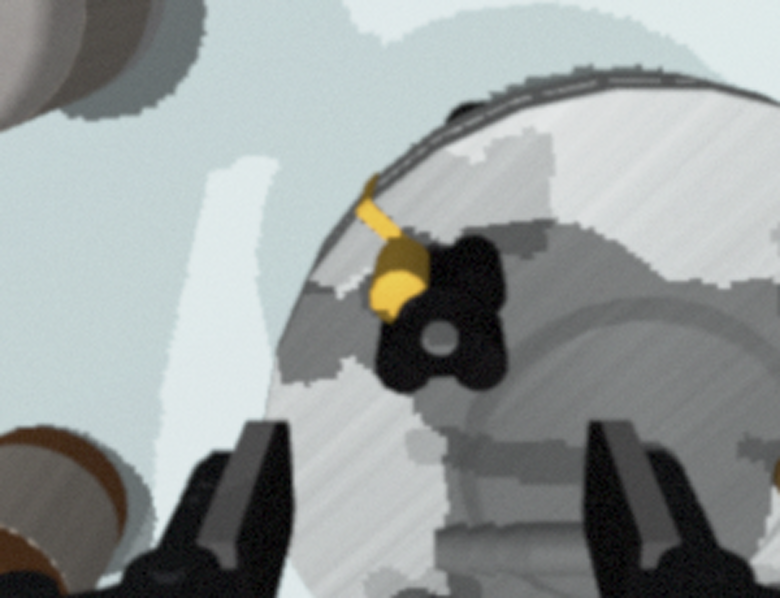

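C's yellow lobe now points at its line. I'll check A with the scene camera before starting the second pair.

```bash

python3 -c "
from h import *
im=imaging.get_image('scene'); cv2.imwrite('pics/s11.png',cv2.resize(im['color'][130:350,150:440],(790,599),interpolation=cv2.INTER_CUBIC)[:,:,::-1])"
```

```text
(no output)
```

View pics/s11.png

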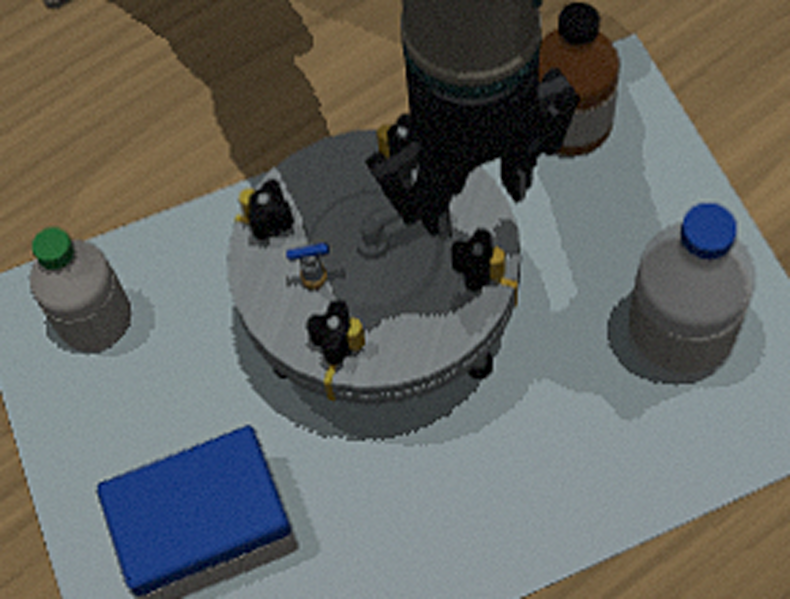

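A's lobe meets its line, and the vent and bottles are where they were. Moving to B.

drive_tool --deltas "0.001 0.02 0 -10 0.05; 0.001 0.04 0 -20 0.05; 0.001 0.06 0 -30 0.05; 0.001 0.08 0 -40 0.05; 0.001 0.1 0 -50 0.05; 0.001 0.1137 0 -60 0.05; 0.001 0.1137 0 -70 0.05; 0.001 0.1137 0 -80 0.05; 0.001 0.1137 0.018 -90 0.05; 0.001 0.1137 0.018 -100 0.05; 0.001 0.1137 0.018 -100 0.05; 0.001 0.1137 0.018 -100 0.05"

```text
clock: 17.55
eef_pos: [600.8, -97.8, 190.0]
tool_rot: [-3.141, -0.0, 1.612]
force: [0.3, -0.3, -0.4]
width: 49.7
```

```bash

python3 -c "
from h import *
look('w12','B')"
```

```text
17.6 [600.91 -97.76 190.18] [-1.7999e+02  1.0000e-02  9.2420e+01] [ 0.18 -0.12  0.28] 49.9
B [600.6 -98.9] n 4051 ang 56.6 slack 109.1
```

View pics/w12.png

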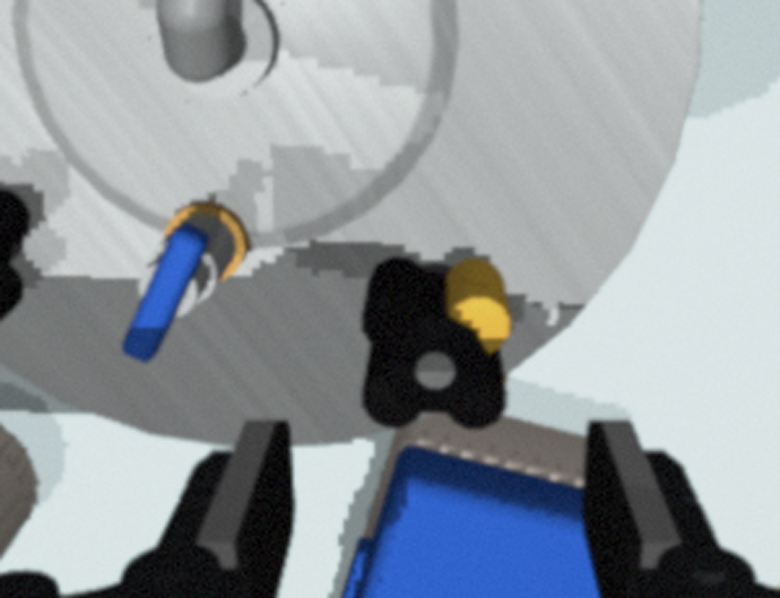

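B is square to the fingers and centred within about 0.7 mm, and the vent handle is clear on the left. Descending and gripping.

drive_tool --deltas "0 -0.0005 0.02 0 0.05; 0 -0.0005 0.04 0 0.05; 0 -0.0005 0.055 0 0.05; 0 -0.0005 0.066 0 0.05; 0 -0.0005 0.066 0 0.05; 0 -0.0005 0.066 0 0.02; 0 -0.0005 0.066 0 0.02; 0 -0.0005 0.066 0 0.02; 0 -0.0005 0.066 0 0.02"

```text
clock: 18.77
eef_pos: [600.3, -97.8, 125.2]
tool_rot: [3.141, 0.0, 1.615]
force: [-3.3, 1.0, 5.4]
width: 30.3
```

```bash

python3 -c "
from h import *
look('w13','')"
```

```text
18.825 [600.26 -97.83 125.16] [1.800e+02 1.000e-02 9.254e+01] [-3.78 -0.02  6.02] 30.4
```

Turning B by +100° (92.5° to -7.5°).

drive_tool --deltas "0 0 0 6 0.02; 0 0 0 16 0.02; 0 0 0 26 0.02; 0 0 0 36 0.02; 0 0 0 46 0.02; 0 0 0 56 0.02; 0 0 0 66 0.02; 0 0 0 76 0.02; 0 0 0 86 0.02; 0 0 0 95 0.02; 0 0 0 100 0.02; 0 0 0 100 0.02"

```text
clock: 20.38
eef_pos: [599.6, -97.1, 125.2]
tool_rot: [-3.141, 0.001, -0.13]
force: [-4.7, 0.8, 8.6]
width: 29.9
```

drive_tool --deltas "0 0 0 0 0.02; 0 0 0 0 0.05; 0 0 0 0 0.05; 0 0 0 0 0.05; 0 0 0 0 0.05; 0 0 -0.02 0 0.05; 0 0 -0.05 0 0.05; 0 0 -0.085 0 0.05; 0 0 -0.085 0 0.05; 0 0 -0.085 0 0.05"

```text
clock: 21.62
eef_pos: [600.0, -97.4, 208.8]
tool_rot: [-3.141, 0.001, -0.13]
force: [0.2, 0.1, -0.3]
width: 50.1
```

```bash

python3 -c "
from h import *
look('w14','B')"
```

```text
21.675 [599.77 -97.31 208.34] [-1.7998e+02  1.0000e-01 -7.4300e+00] [ 0.28  0.12 -0.21] 50.0
B [597.8 -95.9] n 2448 ang -39.5 slack 12.9
```

View pics/w14.png

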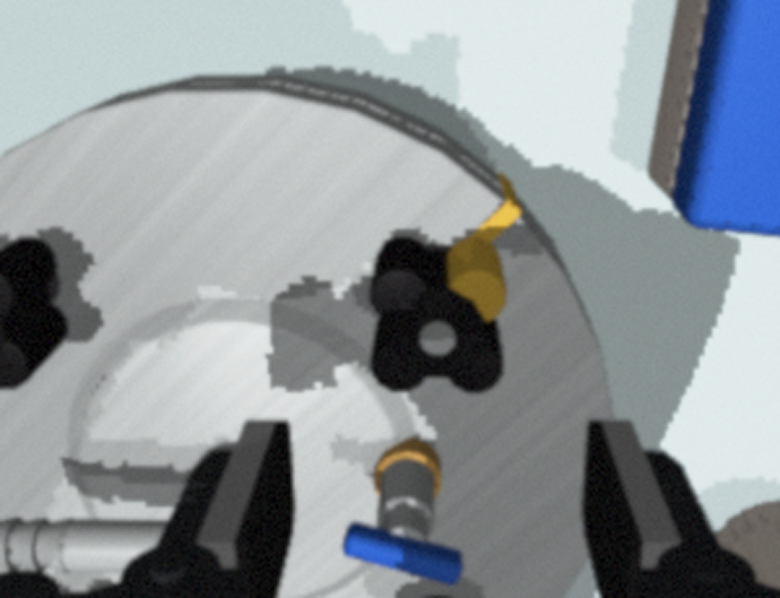

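B's lobe is at its line. Moving to D.

drive_tool --deltas "-0.02 -0.02 0 -9 0.05; -0.04 -0.04 0 -18 0.05; -0.06 -0.06 0 -27 0.05; -0.08 -0.08 0 -36 0.05; -0.1 -0.1 0 -45 0.05; -0.1128 -0.1133 0 -54 0.05; -0.1128 -0.1133 0 -64 0.05; -0.1128 -0.1133 0 -74 0.05; -0.1128 -0.1133 0.018 -84 0.05; -0.1128 -0.1133 0.018 -91.3 0.05; -0.1128 -0.1133 0.018 -91.3 0.05; -0.1128 -0.1133 0.018 -91.3 0.05"

```text
clock: 23.22
eef_pos: [503.1, 29.1, 191.0]
tool_rot: [-3.141, 0.0, 1.461]
force: [0.7, 0.4, 0.1]
width: 50.3
```

```bash

python3 -c "
from h import *
look('w15','D')"
```

```text
23.275 [503.2   29.2  191.18] [-1.7999e+02  1.0000e-02  8.3760e+01] [ 0.74 -0.27  0.46] 50.1
D [502.5  29. ] n 1554 ang -158.2 slack 74.3
```

View pics/w15.png

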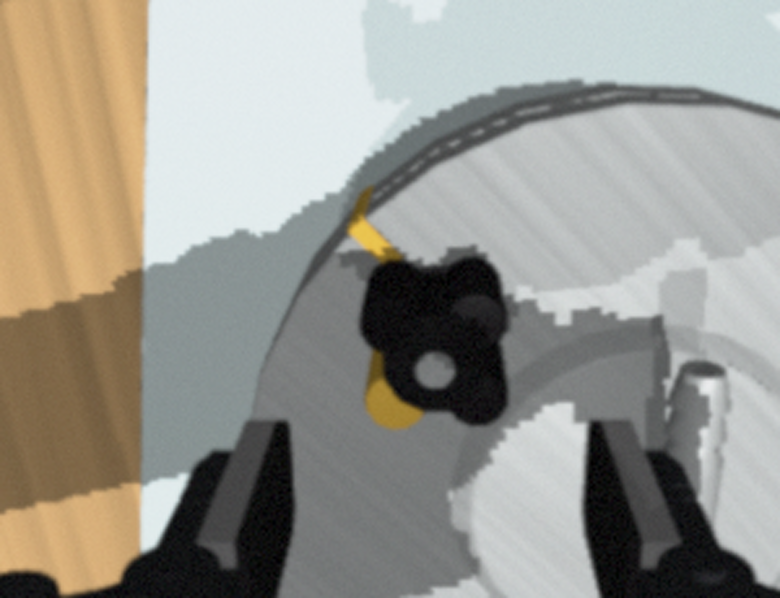

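D is square to the fingers, with its yellow lobe at lower left, a quarter turn short. The barb is outside the right finger. Gripping.

drive_tool --deltas "0 -0.0006 0.02 0 0.05; 0 -0.0006 0.04 0 0.05; 0 -0.0006 0.055 0 0.05; 0 -0.0006 0.067 0 0.05; 0 -0.0006 0.067 0 0.05; 0 -0.0006 0.067 0 0.02; 0 -0.0006 0.067 0 0.02; 0 -0.0006 0.067 0 0.02; 0 -0.0006 0.067 0 0.02"

```text
clock: 24.45
eef_pos: [502.5, 29.4, 125.0]
tool_rot: [3.141, -0.0, 1.464]
force: [-3.3, 0.5, 6.1]
width: 30.3
```

```bash

python3 -c "
from h import *
look('w16','')"
```

```text
24.5 [502.52  29.36 125.01] [ 1.7999e+02 -1.0000e-02  8.3870e+01] [-2.6   0.45  5.97] 30.1
```

drive_tool --deltas "0 0 0 6 0.02; 0 0 0 15 0.02; 0 0 0 25 0.02; 0 0 0 35 0.02; 0 0 0 45 0.02; 0 0 0 55 0.02; 0 0 0 65 0.02; 0 0 0 75 0.02; 0 0 0 84 0.02; 0 0 0 91.3 0.02; 0 0 0 91.3 0.02; 0 0 0 91.3 0.02"

```text
clock: 26.05
eef_pos: [502.3, 29.6, 125.0]
tool_rot: [-3.141, 0.0, -0.13]
force: [-3.3, -0.2, 7.5]
width: 30.1
```

drive_tool --deltas "0 0 0 0 0.02; 0 0 0 0 0.05; 0 0 0 0 0.05; 0 0 0 0 0.05; 0 0 0 0 0.05; 0 0 -0.02 0 0.05; 0 0 -0.05 0 0.05; 0 0 -0.1 0 0.05; 0 0 -0.15 0 0.05; 0 0 -0.19 0 0.05; 0 0 -0.19 0 0.05; 0 0 -0.19 0 0.05"

```text
clock: 27.55
eef_pos: [502.0, 29.6, 313.6]
tool_rot: [-3.141, 0.001, -0.13]
force: [-0.5, 0.9, -0.8]
width: 49.9
```

drive_tool --deltas "-0.03 0.05 0 0 0.05; -0.05 0.1 0 0 0.05; -0.05 0.15 0 0 0.05; -0.05 0.2 0 0 0.05; -0.05 0.25 0 0 0.05; -0.05 0.3 0 0 0.05; -0.05 0.35 0 0 0.05; -0.05 0.35 0 0 0.05;-0.05 0.35 0 0 0.05"

```text
clock: 28.68
eef_pos: [407.2, -310.3, 312.9]
tool_rot: [-3.14, 0.003, -0.13]
force: [-0.1, 0.6, -0.6]
width: 49.9
```

```bash

python3 -c "
from h import *
s=ctrl.read_state(); print(s['clock'],s['eef_pos'],s['force'],s['qd'].round(3))
im=imaging.get_image('top'); measure(im); 
cv2.imwrite('pics/t17.png',cv2.resize(im['color'][100:300,220:480],(780,600),interpolation=cv2.INTER_CUBIC)[:,:,::-1])
im=imaging.get_image('scene'); cv2.imwrite('pics/s17.png',cv2.resize(im['color'][130:350,150:440],(790,599),interpolation=cv2.INTER_CUBIC)[:,:,::-1])"
```

```text
28.675 [ 407.20452389 -310.27813653  312.8750241 ] [-0.10849036  0.56014044 -0.56899283] [-0.031 -0.015 -0.008  0.002  0.001  0.002  0.001]
A [488.4 -83.6] n 6465 ang -148.7 slack -6.2
B [600.8 -98.3] n 6093 ang -55.8 slack -3.3
C [615.5  14.2] n 6491 ang 45.9 slack 8.3
D [503.1  28.8] n 6581 ang 131.5 slack 4.0
```

View pics/t17.png

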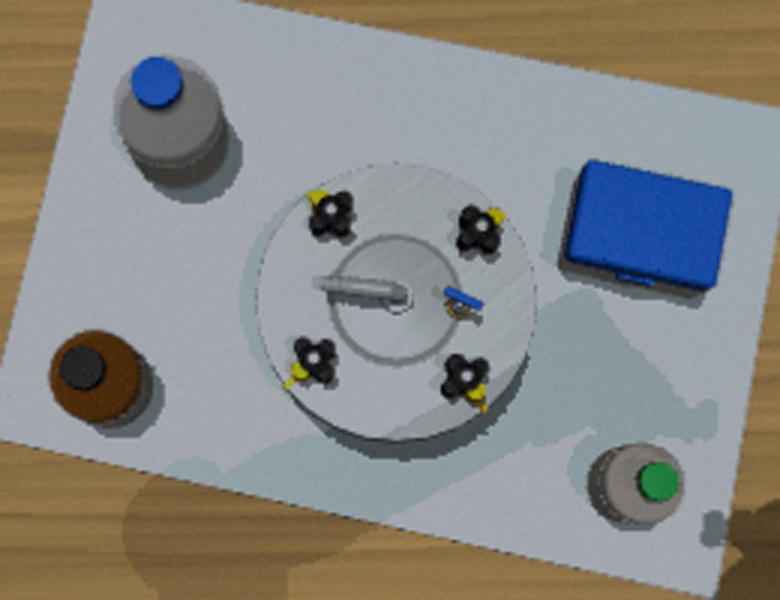

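View pics/s17.png

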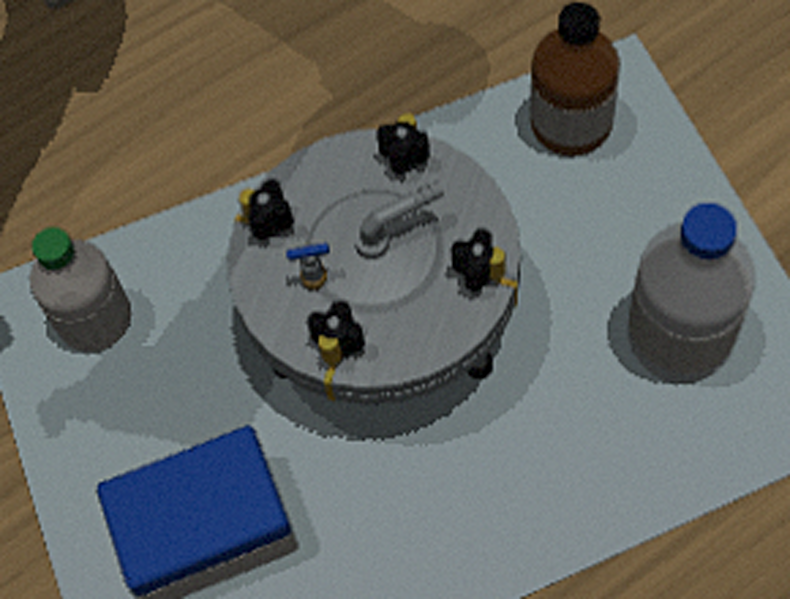

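All four yellow lobes meet their lines. The vent, bottles and tip box are where they started, and the arm is clear.

```bash
python3 -c "
from cell import ctrl
print(ctrl.finish_job())"
```

```text
the job is handed in; nothing more can be done
None
```

All four knobs are retightened and the job is handed in, after about 29 s of the 72 s allowed. The hand-in reports no verdict.

**What I did:** Knob A was the half-turn-slack one. I gave it one quarter turn to bring it level and let it settle, then tightened in the order A, C, B, D. Each knob was gripped square across its lobes and turned to the yaw that puts its yellow lobe on the line.

**Last checks:**
- **Knobs:** The top camera put all four lobes within about 8° of their lines (A -6°, B -3°, C +8°, D +4°). Those readings include some side-view error. The tool yaw at each release agreed with the target within about 0.1°.
- **Disagreement:** Single wrist-camera readings for B and C were off by 10–13°. I put that down to the lobe's side being visible, since in the pictures each lobe pointed at its line.
- **Surroundings:** In the before and after pictures the vent handle, bottles and tip box look unmoved; I did not measure their positions. The gripper is open, and the arm is clear and touching nothing.

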